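# Back a ratchet indexing table up one notch

### The arm

A 7-joint arm with a two-finger parallel gripper is mounted at the origin on a cart in front of the work surface, level with it; the furniture and walls round the work are solid. World frame = base frame: x ahead of the robot, y to its left, z up, the work surface at z = 0. Lengths are in m, angles in rad, forces in N, time in s.
With the tool pointing down it reaches from about 0.4 to 0.85 m from the base axis. Payload 4.5 kg.
Tool frame: the origin (TCP) lies on the centre line of the jaws, within the pads' length; the fingertips stand 14 mm ahead of it and the grasp point (between the pads) lies 5 mm behind it (nose_length is the distance from the TCP to the fingertips, in m); x points along the fingers, y is the direction in which the jaws open and shut, and the axes are right-handed (so a half turn about x gives the same grasp; the last joint's range is limited). The gripper opens to 88 mm and grips with 3 to 60 N. Pads are 18 mm wide; open, the fingers measure 123 mm over their backs; the gripper's body (75 mm by 187 mm) begins 45 mm behind the grasp point.
Start: joints at [-1.245, 0.689, -0.195, 1.565, 0.157, 0.902, -0.215], TCP at [0.18, 0.599, 0.253] pointing down, gripper open.
Joint ranges: [-3.01, 3.01], [-0.46, 2.08], [-1.47, 1.51], [0.13, 2.56], [-1, 4.14], [0.04, 2.09], [-2.66, 2.66]. Speed limits (rad/s): [2.57, 2.57, 3.14, 3.14, 3.14, 3.14, 3.14].

### API

Orientations are given as a unit quaternion [x, y, z, w].
In Python, from plant import get_state, snapshot, camera_params, finish_job, boxes_of, silhouettes, spot_point, nose_length gives the robot as it stands.
- The arm moves only by the tool apply_moves, never from a script. Its arguments are lists of equal length, an entry for each row: "delta_pos": the shift along the tool's x, y, z in cm, a list of three; "yaw": the turn about the tool's x in rad; "gripper": the opening in per cent of the stroke, from 0 (shut) to 100 (fully open). A call has 1 to 10 rows; each row is the pose to reach, as a shift and turn from the pose measured when the call began, along the tool's axes at that moment; what a row does not reach only later rows make up. A row lasts 1/12 s, in which the tool goes at most 41.7 mm and 7.16 degrees, less where a joint would pass 70% of its speed; a pose out of reach is approached as far as the arm can. A call with a gripper value outside its range is refused whole. The fingers move at their own pace and stop on an object; "force" is the grip in N (left out, the last holds). Time passes only in rows, so rows that repeat a pose let the fingers close. It gives the time, the measured TCP pose, the force and the opening at its end, in the units of the state.
- get_state(): the state, without advancing time (a new reading comes with each control period).
- snapshot(name): name is "scene" or "top"; returns the picture (480x640x3 uint8, red, green, blue); there is no depth.
- camera_params(name): a dict with "fovy" (degrees; the focal length in pixels is half the picture's height over the tangent of half this angle, whatever the lens; pixels are square), "cx", "cy" (the principal point, pixels), "position" and "orientation" of the camera in the world. Camera axes: x right, y down, z forward; pixel columns grow to the right and rows downward; lengths in m; the calibration is good to about 2 mm. A picture is of the moment at which its call begins. camera_params takes no time and is no camera call.
- finish_job(): hands the job in, once; it reports no verdict.
Trained networks look in the newest picture that a camera, given by its name, has taken for a name from the list of things; names that differ only in an ending like _2 or _b are one class to them, and where a whole thing is asked for, a point or a joint stands for the part that bears it (a point fixed in the world has none). Each returns a list of dicts, best first, with "score" (0 to 1); they miss things now and then, are a little off and sometimes report something else, mostly with a low value. They report only what shows in the picture. A call takes as long as a camera call.
- boxes_of(thing, camera): "bbox" ([left, top, width, height] in pixels, round what is visible of it).
- silhouettes(thing, camera): "mask" (480x640 bool, what is visible of it) and "bbox" ([left, top, width, height] in pixels, round what is visible of it).
- spot_point(thing, camera): "pixel" ([column, row] in pixels: a listed point, or the origin of a listed thing).
The state is a dict: "clock": time; "q": joint angles; "qd": joint speeds; "joint_torque": joint torques, N m; "tool_pos": TCP position; "eef_rot": TCP orientation; "contact_force": force on the tool from outside, world axes, zero at the start; "moment": the same for the moment, N m; "opening": opening from 0.0 (shut) to 1.0 (fully open).
Only numpy, scipy, OpenCV 4.12 (cv2) and the standard library are available. Lean on these libraries where they do the work, as an engineer would, in place of code of your own. Each camera call takes 0.05 s, during which the arm holds its last target.

### The job

The indexing table was advanced one notch too far. With the fingertips only, gripping nothing, tip the red pawl's cross bar away from the plate so that the pawl lifts out of the teeth and stays back, push one of the upright pegs to turn the plate backward (counter-clockwise seen from above) by one notch, so that the yellow-dotted notch comes under the pawl, then tip the pawl back so that it drops fully into that notch. Leave the cylinder sitting in the plate's nest and the other things on the bench where they are.

Things in the scene. Friction and masses are not known exactly. Their poses are not given: they have to be found in the camera images.
- index_table: Grey fixed foot of the indexing table, 208 mm across. Origin: centre of its underside, on the plate's axis; z up. Pawl bracket on its own -y side, reaching 165 mm out. The turning plate (198 mm across, top 32 mm above the bench) has eight saw teeth 9 mm high on its rim, 77 to 98 mm from the axis, one every 45 degrees; a yellow dot marks the notch one step back.
- dial (a joint): Angle of the turning plate, rad; grows counter-clockwise from above, which is backward. About 0 at the start (a few degrees of play); one notch backward is +0.785. The pawl drops fully in when the plate is within 0.12 of that, and blocks backward turning when down. Friction holds the plate where it is left; pushing a peg takes about 2.5 N; pushed slowly it hardly coasts.
- pawl (a joint): Angle of the red pawl about its level pivot (along the foot's x axis, 124 mm from the plate's axis, 52 mm above the bench), rad: 0 = down in a notch, 0.6 = tipped right back on its stop. It goes over centre near 0.26: past that it falls back and stays lifted, below that it falls down to the teeth. Takes under 2 N at the bar. The nose is 11 mm wide.
- pawl_bar (a point): Centre of the pawl's black cross bar (44 mm along the foot's x, 12 mm thick) on top of an 8 mm lever, 62 mm from the pivot. Down: 124 mm from the plate's axis, 114 mm above the bench; tipped back: 159 and 103 mm. Push it away from the plate to lift the pawl, towards the plate to drop it. The pawl's arm below is up to 57 mm above the bench. x along the bar; y to the plate's axis when down.
- workpiece: Loose square aluminium cylinder body 60x60x58 mm standing in a shallow nest at the middle of the plate, its top 90 mm above the bench; it turns with the plate. Origin: centre of its underside; z up. Not to be lifted out.
- dial_center (a point): Middle of the turning plate's top face, on its axis, 32 mm above the bench; z up. A fixed air gun and hose hang ahead of the robot, right of the work, from about 140 to 360 mm above the bench: pass over or round them.
- cap: Loose square end cap 56x56x18 mm beside the indexing table; origin at the centre of its underside. To be left alone.
- elbow: Loose push-in elbow fitting 24x15x30 mm, black, blue and brass, beside the indexing table; origin at its underside. To be left alone.
- pot: Loose grease pot with red lid, 69 mm across, 54 mm high. To be left alone.
- cylinder_a: Loose small pneumatic cylinder 53x52x106 mm, standing. To be left alone.
- ram: Loose white piston disc 40 mm across, 14 mm high; origin at the centre of its underside. To be left alone.
- peg_a (a point): Centre of the top of a steel peg on the plate, 14 mm thick, 64 mm from the axis, top 88 mm above the bench, 56 mm above the plate; at joint dial = 0 it stands 45 degrees counter-clockwise from the foot's x axis. Any of the four pegs may be pushed.
- peg_b (a point): Centre of the top of a steel peg on the plate, 14 mm thick, 64 mm from the axis, top 88 mm above the bench, 56 mm above the plate; at joint dial = 0 it stands 135 degrees counter-clockwise from the foot's x axis. Any of the four pegs may be pushed.
- peg_c (a point): Centre of the top of a steel peg on the plate, 14 mm thick, 64 mm from the axis, top 88 mm above the bench, 56 mm above the plate; at joint dial = 0 it stands 225 degrees counter-clockwise from the foot's x axis. Any of the four pegs may be pushed.
- peg_d (a point): Centre of the top of a steel peg on the plate, 14 mm thick, 64 mm from the axis, top 88 mm above the bench, 56 mm above the plate; at joint dial = 0 it stands 315 degrees counter-clockwise from the foot's x axis. Any of the four pegs may be pushed.

How it is judged:
On the way, in this order (a step that is already met when the one before it is completed fails the run):
1. the pawl is tipped right back and stays lifted, the plate not yet turned (value of joint pawl above 0.48 rad and value of joint dial between -0.3 and 0.3 rad), for 0.2 s.
2. the plate is turned backward by one notch while the pawl is lifted (value of joint pawl above 0.4 rad and value of joint dial between 0.58 and 0.97 rad), for 0.2 s.
At the end, for the whole second after the job is handed in: The pawl is fully down (within 0.06 rad) in the notch one step back, the plate at rest and 0.58 to 0.97 rad backward; the cylinder sits upright in its nest (within 8 mm of the plate's middle, not raised 6 mm) (value of joint pawl below 0.06 rad and value of joint dial between 0.58 and 0.97 rad and velocity of joint dial between -0.05 and 0.05 rad/s and z of workpiece in the frame of dial_center below 0.006 m and horizontal distance between workpiece and dial_center below 0.008 m and angle between workpiece's own z axis and vertical below 0.1 rad); the robot touches nothing.
It fails at once if the plate is turned backward far past one notch (value of joint dial above 1.3 rad).
It fails at once if the plate is turned forward (value of joint dial below -0.35 rad).
It fails at once if the cylinder is lifted out of the nest or tipped (z of workpiece in the frame of dial_center above 0.012 m or horizontal distance between workpiece and dial_center above 0.02 m or angle between workpiece's own z axis and vertical above 0.2 rad).
It fails at once if the pawl's lever or a peg is taken between the fingers ((x of the grasp point in the frame of pawl_bar between -0.022 and 0.022 m and y of the grasp point in the frame of pawl_bar between -0.006 and 0.006 m and z of the grasp point in the frame of pawl_bar between -0.04 and 0.006 m) or (x of the grasp point in the frame of peg_a between -0.006 and 0.006 m and y of the grasp point in the frame of peg_a between -0.006 and 0.006 m and z of the grasp point in the frame of peg_a between -0.06 and 0 m) or (x of the grasp point in the frame of peg_b between -0.006 and 0.006 m and y of the grasp point in the frame of peg_b between -0.006 and 0.006 m and z of the grasp point in the frame of peg_b between -0.06 and 0 m) or (x of the grasp point in the frame of peg_c between -0.006 and 0.006 m and y of the grasp point in the frame of peg_c between -0.006 and 0.006 m and z of the grasp point in the frame of peg_c between -0.06 and 0 m) or (x of the grasp point in the frame of peg_d between -0.006 and 0.006 m and y of the grasp point in the frame of peg_d between -0.006 and 0.006 m and z of the grasp point in the frame of peg_d between -0.06 and 0 m)).
It fails at once if a bystander is moved (distance of any of cap, elbow, pot, cylinder_a, ram from where it was at the start of the episode above 0.02 m).
It also fails if it takes over 54 s, if anything falls off the work surface, if the arm or the gripper's body presses on something with over 40 N, if the wrist force passes 120 N, or if a joint passes its speed limit or range.

## Working session

There is one attempt and no reset: what is moved stays moved. The work goes in short steps, Python scripts to look and compute and a tool call to move; the robot and the scene stay as the last step left them, time stands still between calls to the robot, and variables do not carry over. Pictures are saved under pics/ and viewed, and the job is handed in when it is done.

Besides the shell and the picture viewer there is one more tool, called after "Call:" by a JSON object that holds its "op" and its "data". apply_moves: Moves the arm, as the interface text tells. Its arguments: {"type":"object","properties":{"delta_pos":{"type":"array"},"yaw":{"type":"array"},"gripper":{"type":"array"},"force":{"type":"number"}},"required":["delta_pos","yaw","gripper"]}

```bash
mkdir -p pics; python3 - <<'E'
from plant import *
import cv2
s=get_state();print(s['clock'],s['tool_pos'],s['eef_rot'],s['opening'],nose_length)
for n in ['scene','top']:
    im=snapshot(n);cv2.imwrite(f'pics/{n}0.png',im[:,:,::-1]);print(n,camera_params(n))
    for t in ['dial_center','pawl_bar','peg_a','workpiece','index_table']:
        print(t,[(round(d['score'],2),[round(float(x)) for x in d['pixel']]) for d in spot_point(t,n)])
E
```

```text
0.0 [0.17965529 0.59799258 0.25189328] [ 0.10211185  0.69965101 -0.10342158  0.69954672] 0.9980328504447948 0.014
scene {'fovy': 48.65390504300464, 'cx': 319.03378616201434, 'cy': 232.45943375900129, 'position': array([-0.17633448,  0.75884363,  0.55132978]), 'orientation': array([-0.38693898,  0.76435076, -0.45587675,  0.24129346])}
dial_center [(0.71, [282, 250]), (0.53, [346, 218]), (0.43, [326, 328])]
pawl_bar []
peg_a []
workpiece [(0.55, [281, 255])]
index_table [(0.81, [283, 268])]
top {'fovy': 45.27030353755309, 'cx': 319.15801871937936, 'cy': 242.24733035475313, 'position': array([0.46467712, 0.2410793 , 0.96411872]), 'orientation': array([-0.70219271,  0.71065358, -0.03381077,  0.02745417])}
dial_center []
pawl_bar [(0.64, [342, 255])]
peg_a [(0.64, [273, 160]), (0.63, [320, 199]), (0.59, [279, 244]), (0.58, [236, 206]), (0.51, [256, 340])]
workpiece [(0.85, [279, 207]), (0.21, [418, 164])]
index_table [(0.27, [276, 206])]
```

View pics/scene0.png

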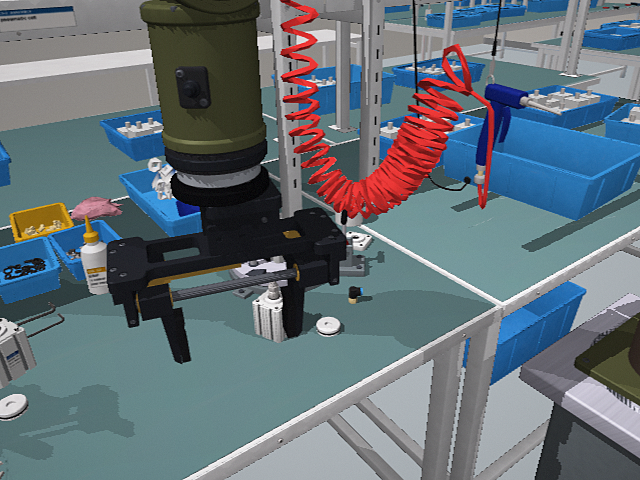

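View pics/top0.png

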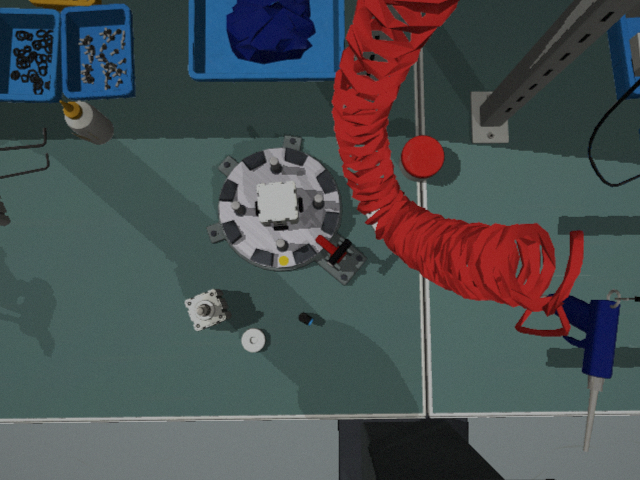

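```bash
cat > h.py <<'E'
import numpy as np, cv2
from scipy.spatial.transform import Rotation as R
from plant import *
def ray(n,px):
    c=camera_params(n);f=240/np.tan(np.radians(c['fovy']/2))
    d=np.array([(px[0]-c['cx'])/f,(px[1]-c['cy'])/f,1.]);return c['position'],R.from_quat(c['orientation']).apply(d)
def hit(n,px,z):
    p,d=ray(n,px);return p+d*(z-p[2])/d[2]
def proj(n,P):
    c=camera_params(n);f=240/np.tan(np.radians(c['fovy']/2))
    v=R.from_quat(c['orientation']).inv().apply(np.asarray(P)-c['position']);return np.array([c['cx']+f*v[0]/v[2],c['cy']+f*v[1]/v[2]])
def tri(pa,pb):
    (p,d),(q,e)=ray('top',pa),ray('scene',pb)
    A=np.array([d,-e]).T;t=np.linalg.lstsq(A,q-p,rcond=None)[0];a=p+d*t[0];b=q+e*t[1];return (a+b)/2,np.linalg.norm(a-b)
E
python3 - <<'E'
from h import *
np.set_printoptions(precision=4,suppress=True)
pk=[p['pixel'] for p in spot_point('peg_a','top')[:4]]
P=np.array([hit('top',p,.088) for p in pk]);print(P,'ctr',P.mean(0))
c=P.mean(0)
for p in P: print(np.linalg.norm((p-c)[:2]),np.degrees(np.arctan2(*(p-c)[1::-1])))
b=hit('top',spot_point('pawl_bar','top')[0]['pixel'],.114);print('bar',b,np.linalg.norm((b-c)[:2]),np.degrees(np.arctan2(*(b-c)[1::-1])))
print('wp',hit('top',spot_point('workpiece','top')[0]['pixel'],.032))
print('dot',hit('top',(284,261),.032), 'ctr2',)
for t in ['pot','cap','elbow','cylinder_a','ram']:
    d=spot_point(t,'top'); print(t,[(round(x['score'],2),hit('top',x['pixel'],0)[:2]) for x in d[:2]])
print(R.from_quat(get_state()['eef_rot']).as_matrix())
im=snapshot('top');cv2.imwrite('pics/crop.png',cv2.resize(im[120:300,180:420,::-1],None,fx=3.3,fy=3.3,interpolation=cv2.INTER_CUBIC))
E
```

```text
[[0.6698 0.3027 0.088 ]
 [0.6081 0.23   0.088 ]
 [0.538  0.2942 0.088 ]
 [0.5973 0.3601 0.088 ]] ctr [0.6033 0.2967 0.088 ]
0.06679301674674372 5.087614367947773
0.06693096066479716 -85.88938984053638
0.0653510019375818 -177.79009923208386
0.06364147174999625 95.4325873618665
bar [0.519 0.2   0.114] 0.12832734022752948 -131.06674766845944
wp [0.6042 0.2972 0.032 ]
dot [0.5158 0.2895 0.032 ] ctr2
pot [(0.73, array([0.6828, 0.0583]))]
cap [(0.5, array([0.5882, 0.1186])), (0.19, array([0.6834, 0.0617]))]
elbow [(0.7, array([0.4209, 0.2528]))]
cylinder_a [(0.81, array([0.4404, 0.4072]))]
ram [(0.69, array([0.3853, 0.3416]))]
[[ 0.      0.2877  0.9577]
 [ 0.0001  0.9577 -0.2877]
 [-1.      0.0001  0.    ]]
```

View pics/crop.png

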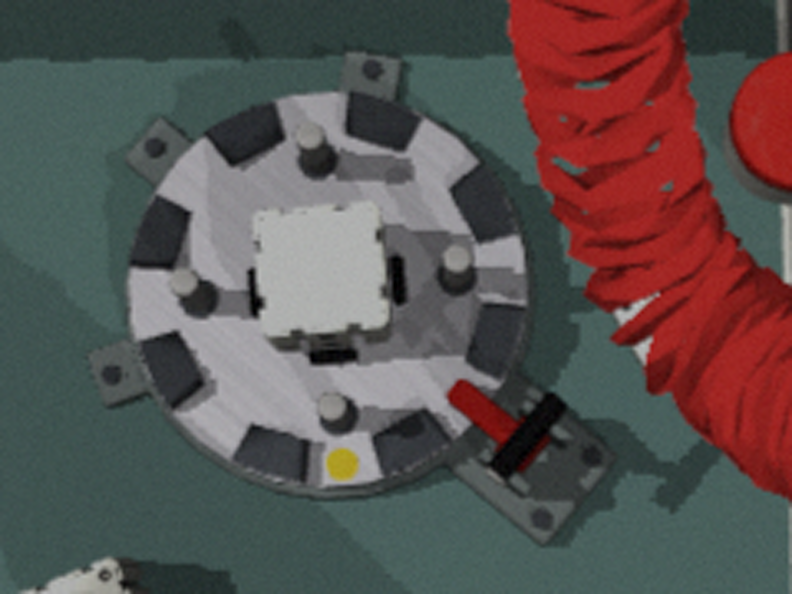

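```bash
python3 - <<'E'
from h import *
np.set_printoptions(precision=3,suppress=True)
# intersect scene rays with top centerline
cl=np.array([(410,10),(375,80),(360,130),(372,180),(400,220),(440,255),(490,270),(540,270)],float)
le=np.array([(350,50),(337,90),(335,130),(350,180),(368,205),(382,235),(410,260)],float)
for nm,L in (('centre',cl),('left',le)):
  fine=np.array([(1-t)*a+t*b for a,b in zip(L,L[1:]) for t in np.linspace(0,1,20)])
  for s in [(300,60),(310,110),(325,160),(345,190),(370,190),(400,160),(440,120),(345,212),(365,218),(385,205)]:
    r=[tri(f,s) for f in fine];o=sorted(range(len(r)),key=lambda i:r[i][1]);i=o[0];print(nm,s,fine[i],r[i])
im=snapshot('scene');cv2.imwrite('pics/crop2.png',cv2.resize(im[0:340,200:540,::-1],None,fx=1.75,fy=1.75))
for z in (.0,.14,.2,.3):print(z,proj('scene',(.52,.2,z)))
E
```

```text
centre (300, 60) [398.947  32.105] (array([0.747, 0.145, 0.359]), np.float64(0.00022127936028180735))
centre (310, 110) [360. 130.] (array([0.66 , 0.183, 0.281]), np.float64(0.0002698494167103168))
centre (325, 160) [368.211 164.211] (array([0.64 , 0.164, 0.181]), np.float64(0.0006119850158165588))
centre (345, 190) [382.316 194.737] (array([0.608, 0.138, 0.12 ]), np.float64(0.0005561500679210877))
centre (370, 190) [404.211 223.684] (array([0.563, 0.108, 0.127]), np.float64(0.000756209159149412))
centre (400, 160) [435.789 251.316] (array([0.517, 0.077, 0.197]), np.float64(0.0013887478597449337))
centre (440, 120) [508.421 270.   ] (array([0.489, 0.005, 0.268]), np.float64(0.00038791330962242604))
centre (345, 212) [382.316 194.737] (array([0.617, 0.131, 0.064]), np.float64(0.001445435343607872))
centre (365, 218) [398.526 217.895] (array([0.581, 0.106, 0.057]), np.float64(0.0005386162107162262))
centre (385, 205) [418.947 236.579] (array([0.548, 0.081, 0.092]), np.float64(0.0005594619739910291))Traceback (most recent call last):
  File "<stdin>", line 9, in <module>
  File "h.py", line 13, in tri
    (p,d),(q,e)=ray('top',pa),ray('scene',pb)
                              ~~~^^^^^^^^^^^^
  File "h.py", line 5, in ray
    c=camera_params(n);f=240/np.tan(np.radians(c['fovy']/2))
ValueError: time passes only in moves, steps and waits
```

Call:
{"op": "apply_moves", "data": {"delta_pos": [[0,-1.5,2.5],[0,-3.3,6],[0,-5.1,9.5],[0,-7,13],[0,-8.9,16.5],[0,-10.7,20],[0,-12.6,23.5],[0,-14.5,27],[0,-16.5,30.5],[0,-18,33.5]], "yaw": [0.06,0.12,0.18,0.24,0.3,0.36,0.42,0.48,0.54,0.58], "gripper": [0,0,0,0,0,0,0,0,0,0], "force": 20}}

```text
clock: 1.88
tool_pos: [0.4508, 0.3269, 0.2529]
eef_rot: [0.3, 0.64, -0.3, 0.641]
contact_force: [-0.2, -0.7, 0.6]
opening: 0.268
```

```bash
sed -i 's/^def ray/import functools\ncamera_params=functools.lru_cache(None)(camera_params)\ndef ray/' h.py
cat >> h.py <<'E'
C=np.array([.604,.297]);A=np.radians(-131);U=np.array([np.cos(A),np.sin(A)]);V=np.array([-U[1],U[0]])  # foot x
def go(x,y,z):
    s=get_state();m=R.from_quat(s['eef_rot']).as_matrix();p=s['tool_pos']
    print('t',s['clock'],'pos',np.round(p,4),'yaw',np.round(np.degrees(np.arctan2(m[1,1],m[0,1])),1),'F',np.round(s['contact_force'],1),'open',round(float(s['opening']),3))
    print('delta cm',np.round(m.T@(np.array([x,y,z])-p)*100,2))
def uv(r,l): return C+r*U+l*V
E
python3 - <<'E'
from h import *
print(U,V,uv(.085,-.01)); go(*uv(.085,-.01),.108)
a=snapshot('scene');cv2.imwrite('pics/s1.png',a[:,:,::-1])
E
```

```text
[-0.65605903 -0.75470958] [ 0.75470958 -0.65605903] [0.54068789 0.23941028]
t 1.8833 pos [0.4508 0.3269 0.2529] yaw 39.8 F [-0.2 -0.7  0.6] open 0.268
delta cm [14.51  1.31 12.46]
```

View pics/s1.png

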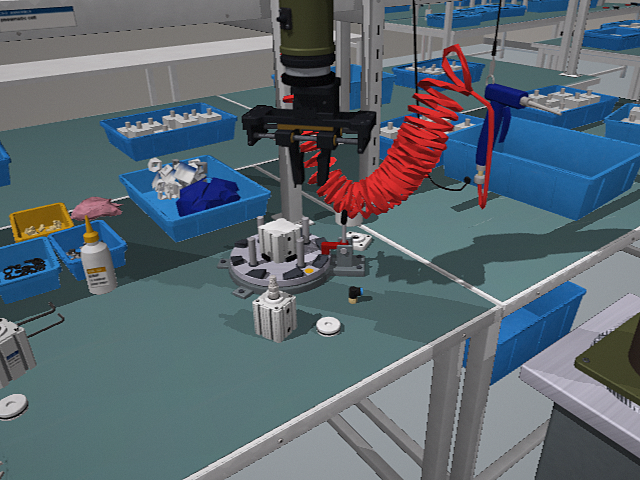

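The scene view shows the table at (278,262), the pawl bar at about (344,217) and the hose behind it. Next I check the bar against the model.

```bash
python3 - <<'E'
from h import *
im=snapshot('scene')
for t in ['pawl_bar','peg_a','dial_center']: print(t,[(round(d['score'],2),np.round(d['pixel'],1)) for d in spot_point(t,'scene')])
print('model bar',proj('scene',[*uv(.124,0),.114]),'top',proj('top',[*uv(.124,0),.114]),'ctr',proj('scene',[*C,.032]))
for k in range(4):
    a=np.radians(4+90*k);print(proj('scene',[C[0]+.064*np.cos(a),C[1]+.064*np.sin(a),.088]))
cv2.imwrite('pics/s2.png',cv2.resize(im[180:320,200:400,::-1],None,fx=4,fy=4,interpolation=cv2.INTER_CUBIC))
E
```

```text
pawl_bar [(0.74, array([348.4, 215.5]))]
peg_a [(0.97, array([261.1, 213.8])), (0.84, array([249. , 238.8])), (0.83, array([298.8, 238.7])), (0.82, array([304.5, 216.4])), (0.75, array([345.8, 216.2]))]
dial_center [(0.97, array([278.7, 252.7]))]
model bar [345.50351706 215.61430392] top [339.24886459 252.67784308] ctr [282.00508352 251.52211203]
[261.66502667 215.15866525]
[252.51412025 236.67078789]
[301.19820499 238.12513787]
[306.73326996 216.33916212]
```

View pics/s2.png

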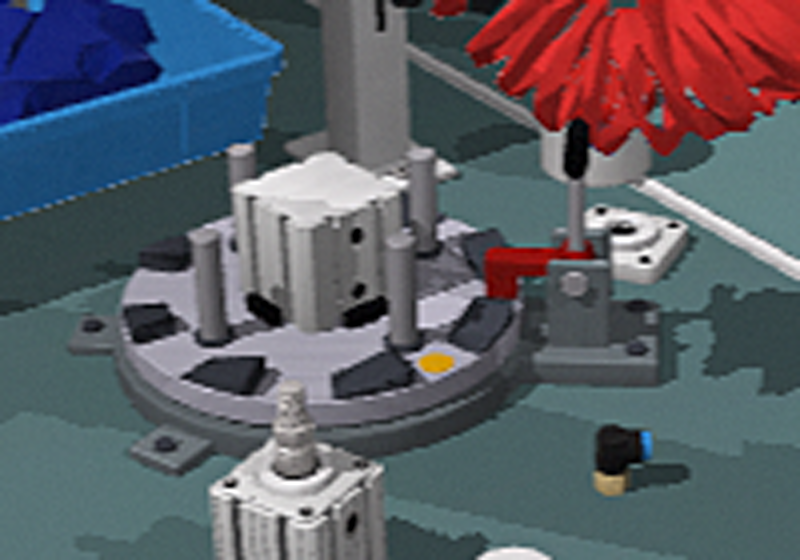

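The bar sits at (344,217), against (345.5,215.6) from the model. They agree to about 3 mm, so I go in on the inner side of the bar.

Call:
{"op": "apply_moves", "data": {"delta_pos": [[0,0.5,3.5],[0,1,7.5],[0,1.3,11],[0,1.3,12.5],[3.5,1.3,12.5],[7,1.3,12.5],[10,1.3,12.5],[12,1.3,12.5],[13.5,1.3,12.5],[14.5,1.3,12.5]], "yaw": [0,0,0,0,0,0,0,0,0,0], "gripper": [0,0,0,0,0,0,0,0,0,0]}}

```text
clock: 2.97
tool_pos: [0.5365, 0.2457, 0.1057]
eef_rot: [0.297, 0.643, -0.297, 0.64]
contact_force: [0.4, 0.0, -0.2]
opening: 0.006
```

```bash
python3 - <<'E'
from h import *
go(*uv(.126,-.01),.108)
im=snapshot('scene')
cv2.imwrite('pics/s3.png',cv2.resize(im[100:320,200:440,::-1],None,fx=3.3,fy=2.7,interpolation=cv2.INTER_CUBIC))
E
```

```text
t 2.9667 pos [0.5365 0.2457 0.1057] yaw 40.3 F [ 0.4  0.  -0.2] open 0.006
delta cm [-0.23 -4.14  1.37]
```

View pics/s3.png

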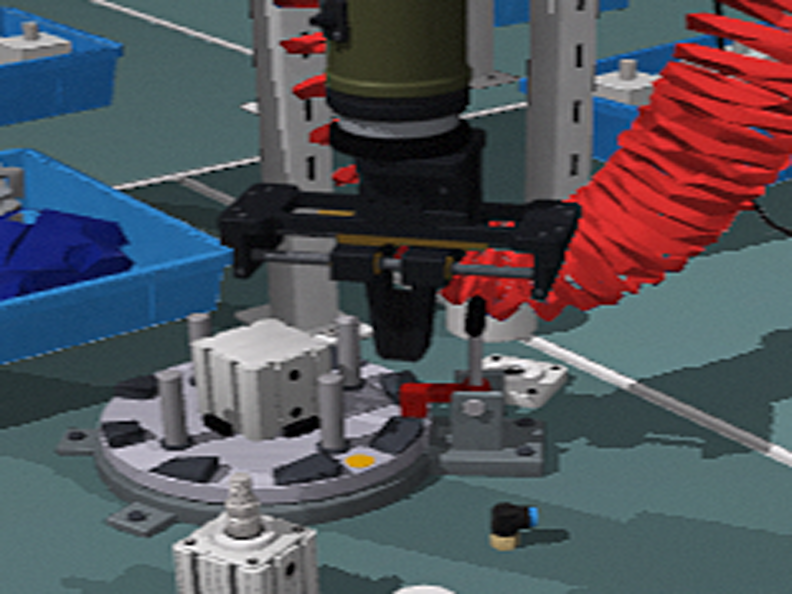

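The fingertips are inside and beside the bar, clear of the hose. Now I push outward.

Call:
{"op": "apply_moves", "data": {"delta_pos": [[-0.2,0,1],[-0.2,-0.6,1.2],[-0.2,-1.2,1.2],[-0.2,-1.8,1.2],[-0.2,-2.4,1.2],[-0.2,-3,1.3],[-0.2,-3.5,1.4],[-0.2,-4,1.4],[-0.2,-4.1,1.4],[-0.2,-4.1,1.4]], "yaw": [0,0,0,0,0,0,0,0,0,0], "gripper": [0,0,0,0,0,0,0,0,0,0]}}

```text
clock: 3.85
tool_pos: [0.5136, 0.2077, 0.1068]
eef_rot: [0.296, 0.643, -0.298, 0.64]
contact_force: [0.3, -0.1, -0.1]
opening: 0.002
```

```bash
python3 - <<'E'
from h import *
go(*uv(.132,-.01),.108)
im=snapshot('scene')
cv2.imwrite('pics/s4.png',cv2.resize(im[100:320,200:440,::-1],None,fx=3.3,fy=2.7,interpolation=cv2.INTER_CUBIC))
E
```

```text
t 3.85 pos [0.5136 0.2077 0.1068] yaw 40.3 F [ 0.3 -0.1 -0.1] open 0.002
delta cm [-0.11 -0.52  0.04]
```

View pics/s4.png

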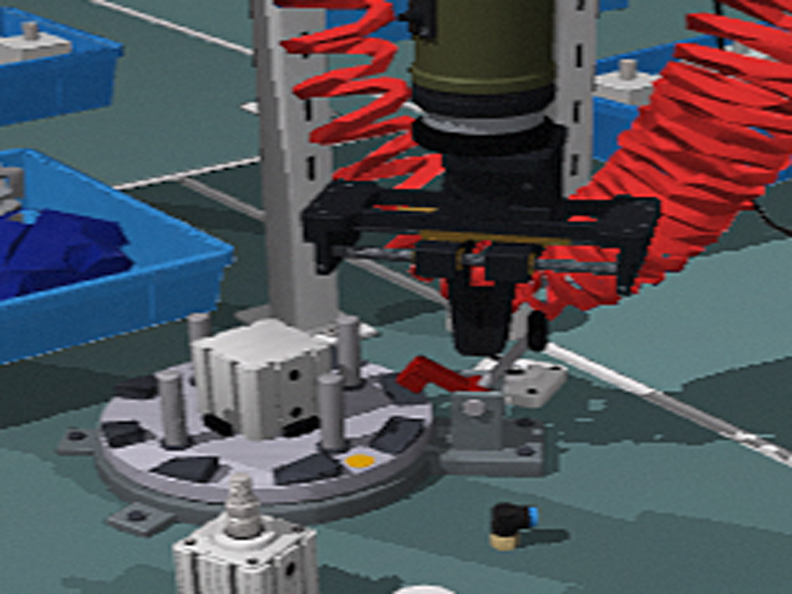

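The pawl is tipped back, with the bar at about crop (537,330), and there is no contact force. Now I retract, go over, and come down behind the peg at 184° without changing yaw.

Call:
{"op": "apply_moves", "data": {"delta_pos": [[0,1.5,0],[-2,3,-1],[-4,4.5,-3],[-4,6,-6],[-4,6.4,-7.8],[-2,6.4,-7.8],[0,6.4,-7.8],[1.7,6.4,-7.8],[2.7,6.4,-7.8],[2.7,6.4,-7.8]], "yaw": [0,0,0,0,0,0,0,0,0,0], "gripper": [0,0,0,0,0,0,0,0,0,0]}}

```text
clock: 4.73
tool_pos: [0.5109, 0.3085, 0.0778]
eef_rot: [0.295, 0.644, -0.299, 0.639]
contact_force: [-0.1, -0.8, 0.2]
opening: 0.004
```

```bash
cat >> h.py <<'E'
def yz(P):
    a=np.radians(40.3);d=np.array(P)[:2]-C;return np.round(1000*np.array([d@[np.cos(a),np.sin(a)],d@[np.sin(a),-np.cos(a)]]),1)
E
python3 - <<'E'
from h import *
s=get_state();print(yz(s['tool_pos']));go(.54,.325,.08)
im=snapshot('scene')
for t in ['pawl_bar','peg_a']: print(t,[(round(d['score'],2),np.round(d['pixel'],1)) for d in spot_point(t,'scene')])
for th in (.4,.5,.6): print(th,proj('scene',[*uv(.124+.062*np.sin(th),0),.052+.062*np.cos(th)]))
cv2.imwrite('pics/s5.png',cv2.resize(im[100:320,200:440,::-1],None,fx=3.3,fy=2.7,interpolation=cv2.INTER_CUBIC))
im=snapshot('top')
for t in ['pawl_bar','peg_a']: print(t,[(round(d['score'],2),yz(hit('top',d['pixel'],.088))) for d in spot_point(t,'top')])
cv2.imwrite('pics/t5.png',cv2.resize(im[120:300,180:420,::-1],None,fx=3.3,fy=3.3,interpolation=cv2.INTER_CUBIC))
E
```

```text
[-63.6 -68.9]
t 4.7333 pos [0.5109 0.3085 0.0778] yaw 40.3 F [-0.1 -0.8  0.2] open 0.004
delta cm [-0.25  3.28  0.62]
pawl_bar [(0.71, array([361.1, 221.8]))]
peg_a [(0.91, array([249.5, 239.8])), (0.69, array([299.8, 238.1]))]
0.4 [358.39884004 218.30074147]
0.5 [361.36102653 219.67032056]
0.6 [364.15265067 221.29291762]
pawl_bar [(0.94, array([-155.8,   25.3]))]
peg_a [(0.84, array([ 38.5, -48.1])), (0.72, array([-37.7,  53.3])), (0.56, array([-159.4,   30.1]))]
```

View pics/s5.png

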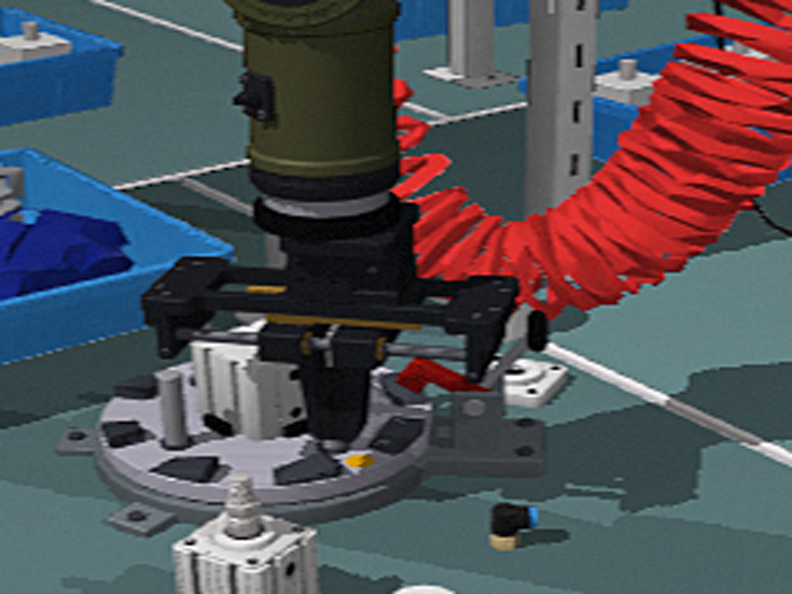

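View pics/t5.png

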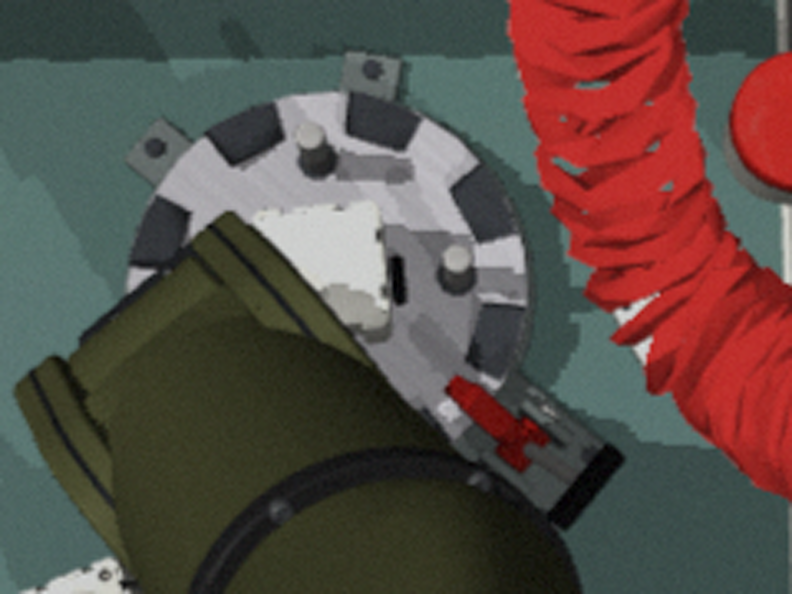

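The pawl is on its stop: the bar is detected at (361,222), and the model puts 0.6 rad at (364,221). The plate has not turned. I raise the tool slightly to clear the bar and push the peg slowly.

Call:
{"op": "apply_moves", "data": {"delta_pos": [[-0.6,0,0.5],[-0.6,0,1],[-0.6,0,1.4],[-0.6,0,1.8],[-0.6,0,2.2],[-0.6,0,2.6],[-0.6,0,3.0],[-0.6,0,3.4],[-0.6,0,3.8],[-0.6,0,4.0]], "yaw": [0,0,0,0,0,0,0,0,0,0], "gripper": [0,0,0,0,0,0,0,0,0,0]}}

```text
clock: 5.87
tool_pos: [0.5377, 0.2777, 0.0863]
eef_rot: [0.296, 0.644, -0.298, 0.64]
contact_force: [-4.1, 0.7, 0.2]
opening: 0.004
```

```bash
cat >> h.py <<'E'
def dial(pts):
    for sc,p in pts:
        d=p[:2]-C;a=np.degrees(np.arctan2(d[1],d[0]));r=np.linalg.norm(d)
        if .05<r<.078: print('  peg',round(sc,2),'r',round(r*1000),'angle',round(a,1),'dial deg mod90',round((a-4)%90,1))
def look(k,cams=('top','scene')):
    for n in cams:
        im=snapshot(n);dial([(d['score'],hit(n,d['pixel'],.088)) for d in spot_point('peg_a',n)])
        b=(120,300,180,420) if n=='top' else (100,320,200,440)
        cv2.imwrite(f'pics/{n}{k}.png',cv2.resize(im[b[0]:b[1],b[2]:b[3],::-1],None,fx=3.3,fy=3.3 if n=='top' else 2.7,interpolation=cv2.INTER_CUBIC))
E
python3 - <<'E'
from h import *
s=get_state();print(yz(s['tool_pos']));go(.54,.325,.08)
look(6)
E
```

```text
[-63.1 -28.1]
t 5.8667 pos [0.5377 0.2777 0.0863] yaw 40.3 F [-4.1  0.7  0.2] open 0.004
delta cm [ 0.63  3.24 -3.46]
  peg 0.81 r 66 angle -62.0 dial deg mod90 24.0
  peg 0.72 r 64 angle 117.5 dial deg mod90 23.5
  peg 0.63 r 67 angle 28.8 dial deg mod90 24.8
  peg 0.91 r 58 angle 37.3 dial deg mod90 33.3
  peg 0.82 r 63 angle -141.0 dial deg mod90 35.0
  peg 0.62 r 76 angle 117.2 dial deg mod90 23.2
```

View pics/top6.png

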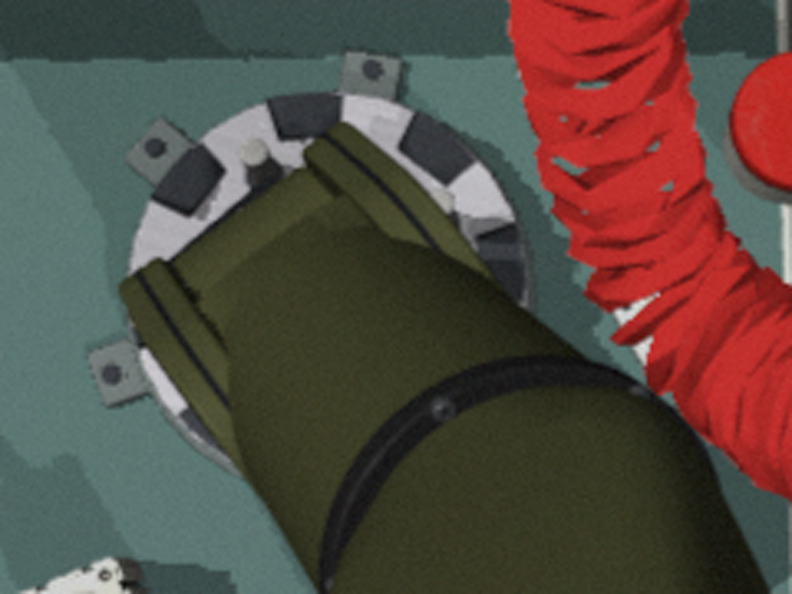

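View pics/scene6.png

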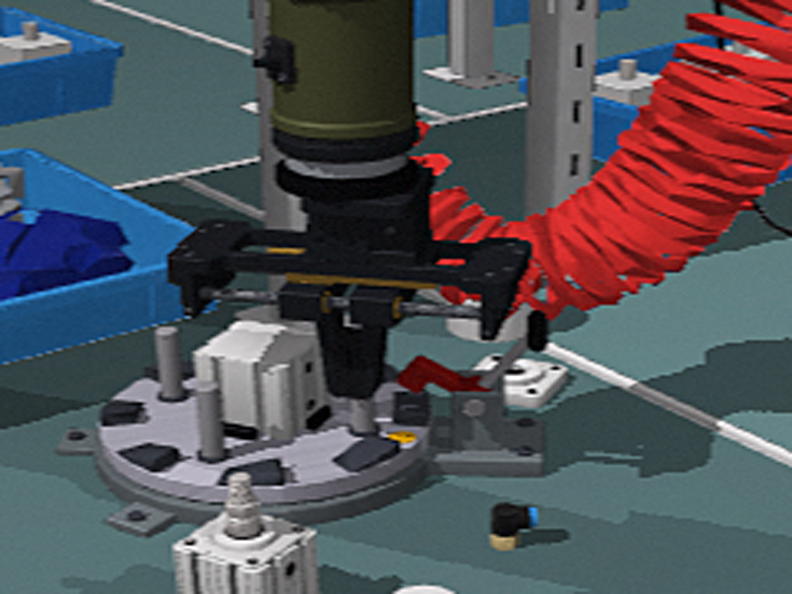

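The plate is about 24° back and peg contact matches the geometry, so there are about 21° to go (22 mm of stroke).

Call:
{"op": "apply_moves", "data": {"delta_pos": [[0,0,0.3],[0,0,0.6],[0,0,0.9],[0,0,1.2],[0,0,1.5],[0,0,1.7],[0,0,1.9],[0,0,2.0],[0,0,2.1],[0,0,2.1]], "yaw": [0,0,0,0,0,0,0,0,0,0], "gripper": [0,0,0,0,0,0,0,0,0,0]}}

```text
clock: 6.9
tool_pos: [0.5538, 0.2622, 0.087]
eef_rot: [0.298, 0.642, -0.297, 0.641]
contact_force: [-1.5, 1.3, 0.1]
opening: 0.005
```

```bash
python3 - <<'E'
from h import *
s=get_state();print(yz(s['tool_pos']));go(.54,.325,.08)
look(7)
E
```

```text
[-60.8  -6. ]
t 6.9 pos [0.5538 0.2622 0.087 ] yaw 40.2 F [-1.5  1.3  0.1] open 0.005
delta cm [ 0.71  3.   -5.68]
  peg 0.65 r 69 angle 44.4 dial deg mod90 40.4
  peg 0.57 r 66 angle 139.2 dial deg mod90 45.2
  peg 0.82 r 58 angle -34.5 dial deg mod90 51.5
  peg 0.81 r 62 angle 55.7 dial deg mod90 51.7
  peg 0.76 r 61 angle -127.0 dial deg mod90 49.0
  peg 0.66 r 66 angle 135.1 dial deg mod90 41.1
```

View pics/scene7.png

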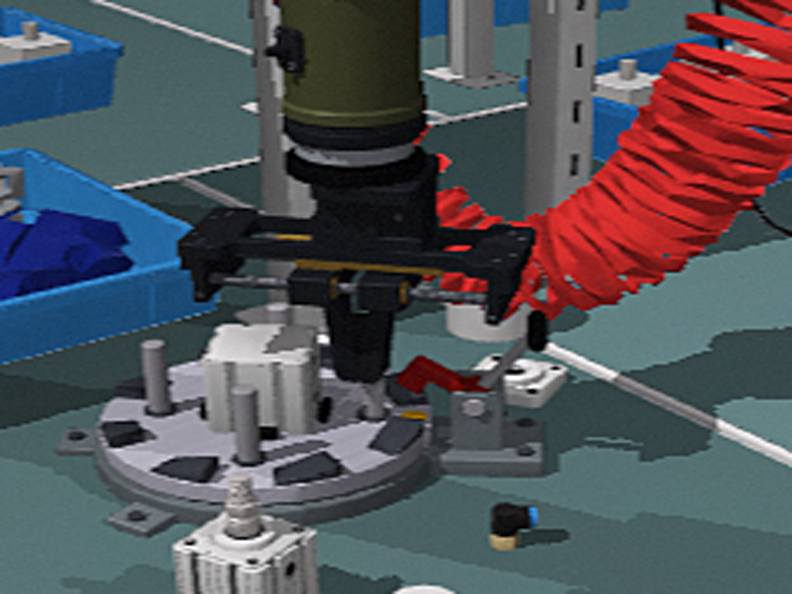

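The dial reads about 44 to 45°. I back off the peg, rise, pass over the bar and hover outside it, then check the dial with the plate in view.

Call:
{"op": "apply_moves", "data": {"delta_pos": [[0,0,-1.2],[-2,0,-1.5],[-5,0,-1.5],[-7.5,-1,-1],[-7.5,-4,0],[-7.5,-7.5,0.7],[-7.5,-11,1.4],[-7.5,-14,2],[-7.5,-14,2],[-7.5,-14,2]], "yaw": [0,0,0,0,0,0,0,0,0,0], "gripper": [0,0,0,0,0,0,0,0,0,0]}}

```text
clock: 7.93
tool_pos: [0.4598, 0.1559, 0.1624]
eef_rot: [0.299, 0.641, -0.297, 0.641]
contact_force: [1.1, 2.0, 0.6]
opening: 0.009
```

```bash
python3 - <<'E'
from h import *
s=get_state();print(yz(s['tool_pos']));go(*uv(.2,-.014),.102)
look(8)
E
```

```text
[-201.3   14.4]
t 7.9333 pos [0.4598 0.1559 0.1624] yaw 40.2 F [1.1 2.  0.6] open 0.009
delta cm [6.04 0.13 0.21]
  peg 0.96 r 63 angle 47.3 dial deg mod90 43.3
  peg 0.64 r 61 angle -133.8 dial deg mod90 42.2
  peg 0.64 r 69 angle -45.6 dial deg mod90 40.4
  peg 0.61 r 63 angle 139.8 dial deg mod90 45.8
  peg 0.98 r 64 angle 57.5 dial deg mod90 53.5
  peg 0.83 r 56 angle -38.0 dial deg mod90 48.0
  peg 0.74 r 67 angle 133.5 dial deg mod90 39.5
  peg 0.65 r 62 angle -134.2 dial deg mod90 41.8
```

View pics/scene8.png

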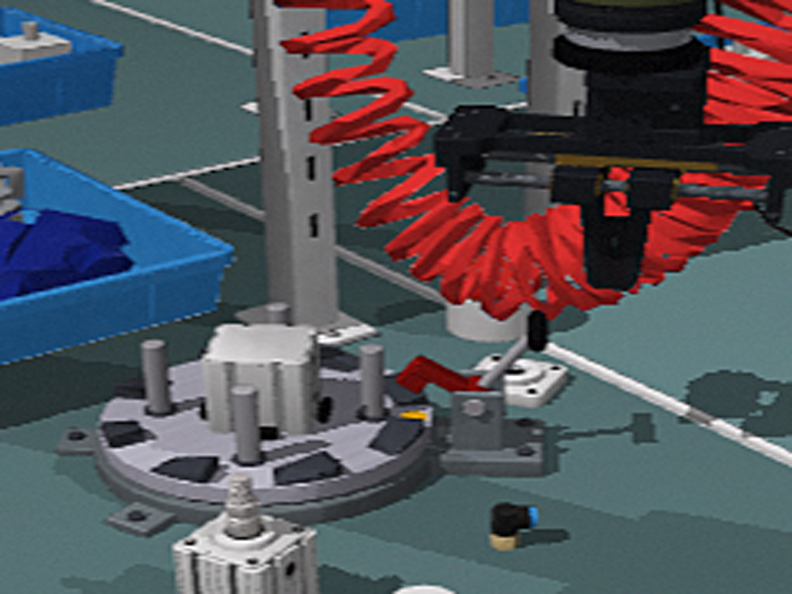

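View pics/top8.png

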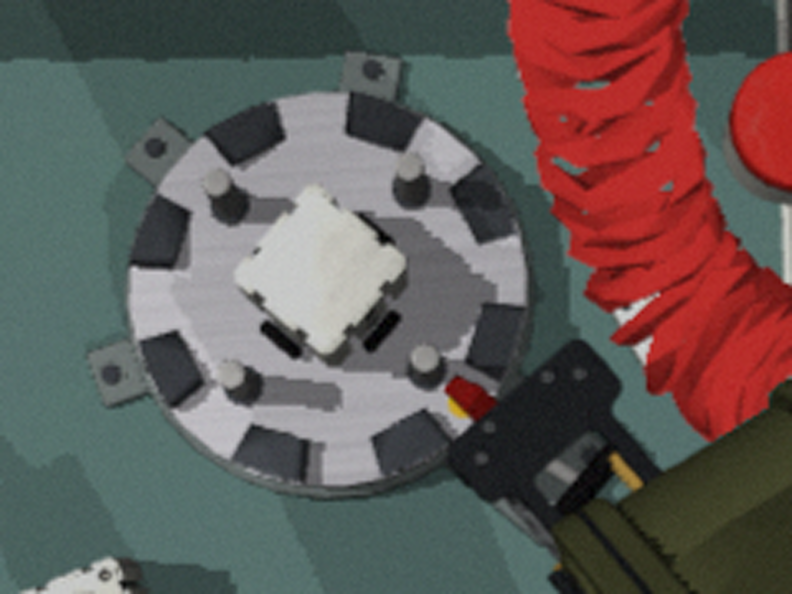

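The teeth are back at their original pixel positions, so the dial is about 45° (0.75 to 0.79 rad). The dot lies under the nose at about (457,405). I go down outside the bar and push it in.

Call:
{"op": "apply_moves", "data": {"delta_pos": [[3,0,0.2],[5,0,0.2],[6,0,0.2],[6,0,0.2],[6,0.7,0.1],[6,1.4,0],[6,2.0,0],[6,2.6,-0.2],[6,3.2,-0.3],[6,3.6,-0.3]], "yaw": [0,0,0,0,0,0,0,0,0,0], "gripper": [0,0,0,0,0,0,0,0,0,0]}}

```text
clock: 8.97
tool_pos: [0.4882, 0.1858, 0.1028]
eef_rot: [0.299, 0.641, -0.294, 0.642]
contact_force: [0.4, -0.7, 1.0]
opening: 0.003
```

```bash
python3 - <<'E'
from h import *
s=get_state();print(yz(s['tool_pos']));go(*uv(.15,-.014),.102)
look(9,('scene',))
E
```

```text
[-160.3   10. ]
t 8.9667 pos [0.4882 0.1858 0.1028] yaw 40.4 F [ 0.4 -0.7  1. ] open 0.003
delta cm [ 0.08  0.99 -0.11]
  peg 0.96 r 71 angle 48.2 dial deg mod90 44.2
  peg 0.92 r 53 angle -44.0 dial deg mod90 42.0
  peg 0.75 r 58 angle 133.3 dial deg mod90 39.3
  peg 0.62 r 61 angle -130.1 dial deg mod90 45.9
```

View pics/scene9.png

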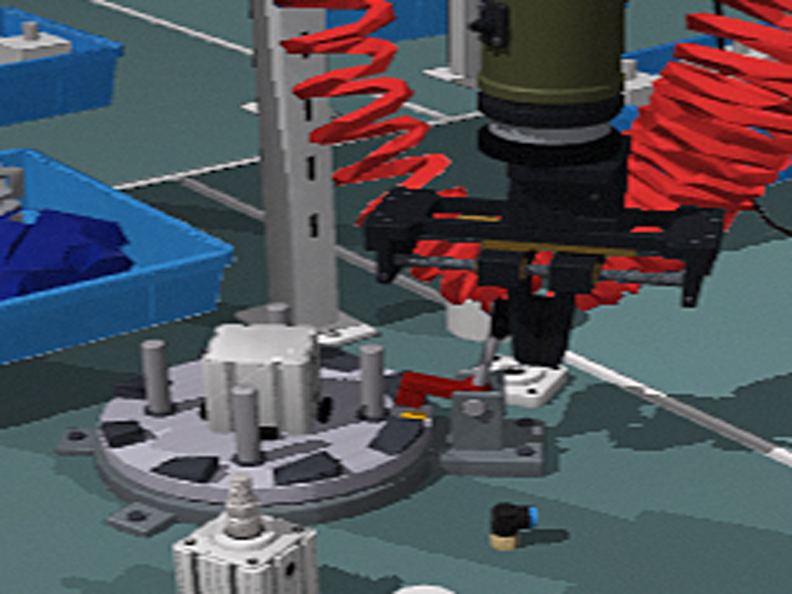

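The pawl is nearly down, and I follow it a little further.

Call:
{"op": "apply_moves", "data": {"delta_pos": [[0,0.4,0],[0,0.8,0],[0,1.1,0],[0,1.2,0],[0,1.2,0]], "yaw": [0,0,0,0,0], "gripper": [0,0,0,0,0]}}

```text
clock: 9.48
tool_pos: [0.4977, 0.1935, 0.1026]
eef_rot: [0.299, 0.641, -0.294, 0.642]
contact_force: [-0.4, 0.8, 0.2]
opening: 0.004
```

```bash
python3 - <<'E'
from h import *
s=get_state();print(yz(s['tool_pos']));go(*uv(.15,-.014),.102)
look(10,('scene',))
E
```

```text
[-148.1   10.2]
t 9.4833 pos [0.4977 0.1935 0.1026] yaw 40.4 F [-0.4  0.8  0.2] open 0.004
delta cm [ 0.06 -0.23 -0.13]
  peg 0.79 r 68 angle 130.5 dial deg mod90 36.5
  peg 0.67 r 66 angle 54.8 dial deg mod90 50.8
  peg 0.64 r 57 angle -119.8 dial deg mod90 56.2
  peg 0.56 r 58 angle -41.3 dial deg mod90 44.7
```

View pics/scene10.png

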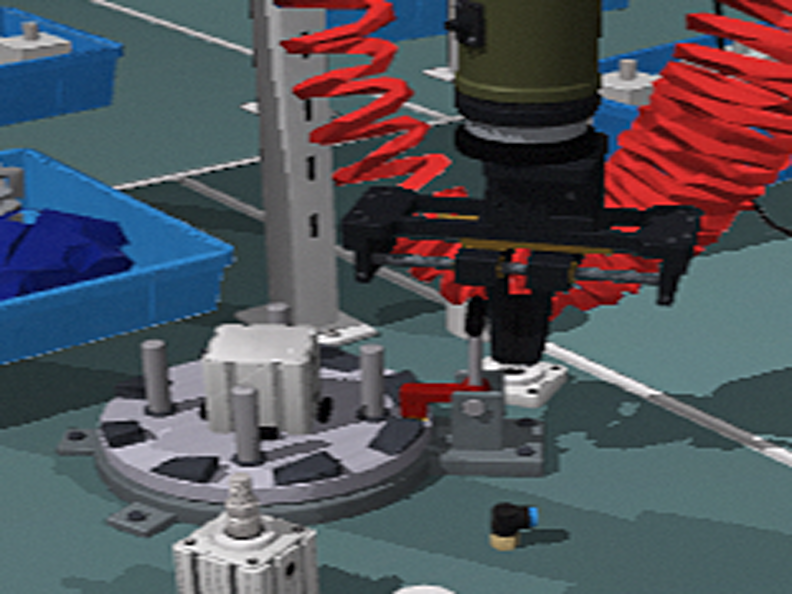

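The pawl is down: the bar is at (475,318) and the arm is level, the same as in the picture before it was lifted. Now I retract.

Call:
{"op": "apply_moves", "data": {"delta_pos": [[0,-1.5,0],[0,-3,0],[0,-4.5,0],[-2,-5,0],[-5,-5,0],[-8,-5,0],[-8,-5,0],[-8,-5,0],[-8,-5,0],[-8,-5,0]], "yaw": [0,0,0,0,0,0,0,0,0,0], "gripper": [0,0,0,0,0,0,0,0,0,0]}}

```text
clock: 10.42
tool_pos: [0.4581, 0.1599, 0.1813]
eef_rot: [0.298, 0.642, -0.295, 0.642]
contact_force: [0.3, 1.1, -0.2]
opening: 0.008
```

```bash
python3 - <<'E'
from h import *
go(*uv(.15,-.014),.102)
look(11)
snapshot('scene');print([(d['score'],d['pixel']) for d in spot_point('pawl_bar','scene')])
E
```

```text
t 10.4167 pos [0.4581 0.1599 0.1813] yaw 40.4 F [ 0.3  1.1 -0.2] open 0.008
delta cm [ 7.95  4.92 -0.11]
  peg 0.96 r 63 angle -42.1 dial deg mod90 43.9
  peg 0.94 r 63 angle -128.3 dial deg mod90 47.7
  peg 0.67 r 68 angle 47.4 dial deg mod90 43.4
  peg 0.64 r 66 angle 138.2 dial deg mod90 44.2
  peg 0.72 r 58 angle -38.3 dial deg mod90 47.7
  peg 0.69 r 67 angle 133.7 dial deg mod90 39.7
  peg 0.58 r 62 angle 52.7 dial deg mod90 48.7
[(0.9, [347.7, 215.3]), (0.48, [354.9, 239.7]), (0.19, [281.0, 250.6])]
```

View pics/scene11.png

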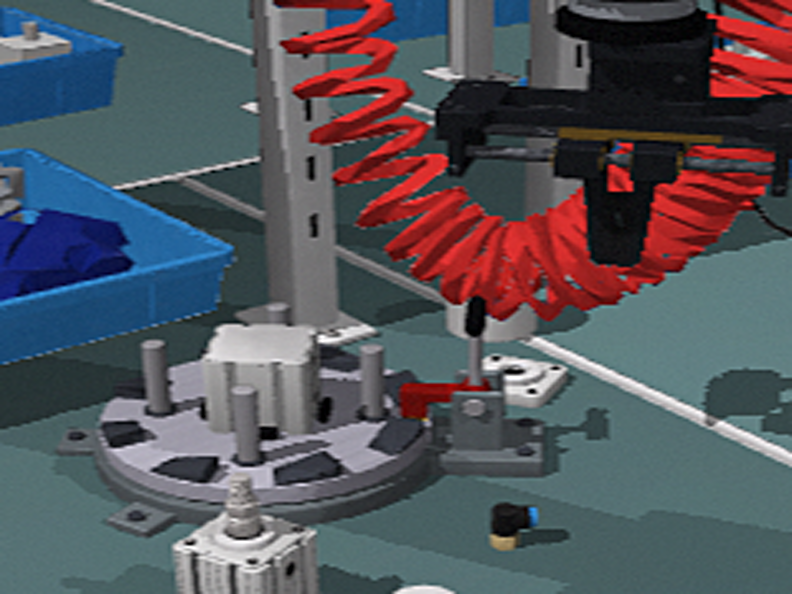

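View pics/top11.png

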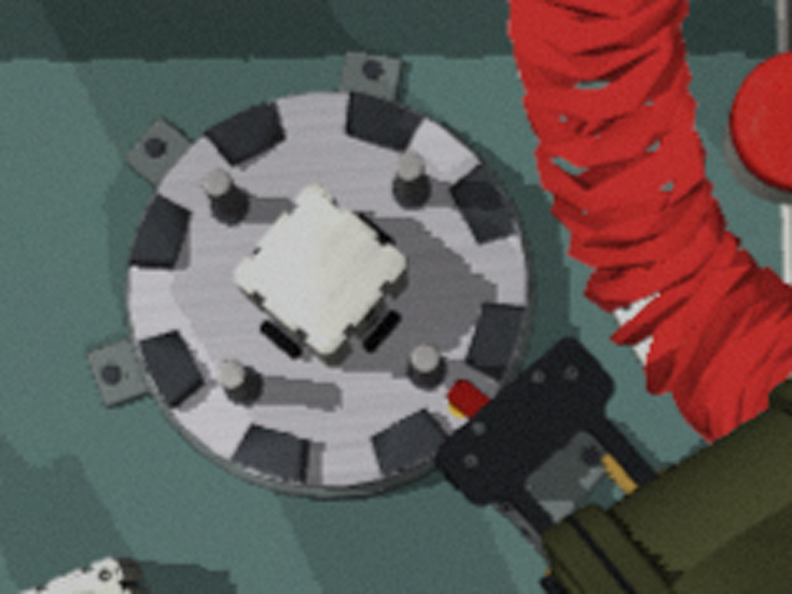

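```bash
python3 - <<'E'
from plant import *
print(get_state()['contact_force']);print(finish_job())
E
```

```text
[-0.40279736  0.09654506  0.63588781]
the job is handed in; nothing more can be done
None
```

The plate is one notch back with the pawl down in the yellow-dotted notch, and I handed the job in at about 10.5 s. No verdict was reported.

**What I did:** With shut fingertips I tipped the pawl back to its stop and pushed one peg slowly counter-clockwise. I then pushed the bar back from outside until the pawl dropped, and moved the arm clear.

**Last checks:**
- **Plate:** the top camera put all four pegs at about 44–48° (0.77–0.83 rad) backward. The teeth lined up with the first picture.
- **Pawl:** the bar was at pixel (347.7, 215.3), against (348.4, 215.5) before it was lifted. Its arm looked level, as at the start.
- **Cylinder and bench:** the cylinder looked upright and centred in its nest. The elbow, cap and cylinder_a looked unmoved. I did not measure any of the bystanders again.
- **Contact:** the tool force was under 1 N with the arm clear.

**Disagreement:** the scene camera's peg readings scattered more, roughly 40–49° in the last look. I relied on the top camera.

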